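# Press a bush home on the bench air press and hold it under the ram

## Robot

A 7-joint arm with a two-finger parallel gripper is mounted at the origin on the work surface. World frame = base frame: x ahead of the robot, y to its left, z up, the work surface at z = 0. Lengths are in m, angles in rad, forces in N, time in s.
With the tool pointing down it reaches from about 0.35 to 0.9 m from the base axis. Payload 8.1 kg.
Tool frame: the origin (TCP) lies midway between the tips of the shut fingers; the grasp point (between the pads) lies 19 mm behind it; z points along the fingers, y is the line along which they close (so a half turn about z gives the same grasp; the last joint's range is limited). The gripper opens to 92 mm and grips with 3 to 60 N. Pads are 19 mm wide; open, the fingers measure 130 mm over their backs; the gripper's body (75 mm by 190 mm) begins 47 mm behind the grasp point.
Start: joints at [-1.428, 0.434, 0.025, 1.573, -0.012, 1.134, -0.075], TCP at [0.152, 0.606, 0.2] pointing down, gripper open.
Joint ranges: [-2.62, 2.62], [-0.44, 2.09], [-1.27, 1.32], [0.08, 2.57], [-1.32, 4.46], [0.12, 2], [-2.74, 2.74]. Speed limits (rad/s): [2.22, 2.22, 3.01, 3.01, 3.14, 3.14, 3.14].

## Interface

Orientations are given as a unit quaternion [x, y, z, w].
In Python, from cell import bot, optics gives the robot as it stands.
- The arm moves only by the tool carry_out, never from a script. Its argument "motion" is a list that holds one entry, the list of rows, each a list of 7 numbers: the shift along the world's x, y, z scaled (see below), then the turn, a rotation vector about the world's x, y, z scaled (see below), then the closure, from 0 (fully open) to 1 (shut). A call has exactly 5 rows; each row is the pose to reach, as a shift and turn from the pose commanded when the call began, turning the shorter way round; what a row does not reach only later rows make up. The controller multiplies each number of a shift by 800 mm and each number of a turn by 360 degrees. A row lasts 1/10 s, in which the tool goes at most 50 mm and 8.59 degrees, less where a joint would pass 70% of its speed; a pose out of reach is approached as far as the arm can. A call with a number of a shift or a turn outside -1 to 1 is refused whole. A call with a gripper value outside its range is refused whole. The fingers move at their own pace and stop on an object; "force" is the grip in N (left out, the last holds). Time passes only in rows, so rows that repeat a pose let the fingers close, or fill a call up. It gives the time, the measured TCP pose, the force, the opening and the grip force at its end, in the units of the state.
- bot.state(): the state, without advancing time (a new reading comes with each control period).
- optics.snapshot(name): name is "scene" or "top" or "wrist"; returns the picture (480x640x3 uint8, blue, green, red); there is no depth.
- optics.camera_info(name): a dict with "vfov" (degrees; the focal length in pixels is half the picture's height over the tangent of half this angle, whatever the lens; pixels are square), "cx", "cy" (the principal point, pixels), "camera_from_world" (4x4, takes a point from world to camera coordinates). Camera axes: x right, y down, z forward; pixel columns grow to the right and rows downward; lengths in m; the calibration is good to about 2 mm. A picture is of the moment at which its call begins: read the wrist's pose just before it. camera_info takes no time and is no camera call; for the wrist camera it gives the pose at the moment of the call.
- bot.close_job(): hands the job in; it is judged then, once.
The state is a dict: "time": time; "qpos": joint angles; "qvel": joint speeds; "tau": joint torques, N m; "tcp_pos": TCP position; "ee_rot": TCP orientation; "force": force on the tool from outside, world axes, zero at the start; "ft_torque": the same for the moment, N m; "grip_width": finger opening in m; "grasp_force": force on a finger pad.
Only numpy, scipy, OpenCV 4.12 (cv2) and the standard library are available. Lean on these libraries where they do the work, as an engineer would, in place of code of your own. Each camera call takes 0.05 s, during which the arm holds its last target. There are 200 camera calls.

## Task

Turn on the air for the bench press: push the knob of the lockout valve down against its spring, turn it a quarter turn clockwise to open and let it spring back up. Then press the palm button of the press all the way down with the gripper, so that the ram pushes the bush fully home in its hub, and finish while still holding the button fully down, because the bush is bonded in and must stay under the ram. Leave the tools and parts lying about the bench where they are.

Things in the scene. Friction and masses are not known exactly. Their poses are not given: they have to be found in the camera images.
- press_unit: the press unit, fixed to the bench: a steel plate 230 x 680 mm, 10 mm thick, with (left to right) the air set, the palm-button box and the C-frame air press, 363 mm high. Origin: on the bench, 15 mm farther (+x) and 30 mm left of the plate's middle; x away from the robot, y to the left, z up. Valve axis at x 20, y 150 mm; palm button at -40, -30; ram and bush at 0, -250
- valve_top (a point): middle of the top of the straight grip bar of the lockout valve's knob, on its axis, 250 mm above the bench with the knob up; the frame turns and sinks with the knob, z up. The bar runs along x: 42 mm long, 14 mm wide (y), 24 mm high below this point; under it a round skirt 42 mm across, 8 mm high, then an 8 mm gap to the flat top of the 54 mm square valve housing
- valve_push (a joint): how far the valve knob is pushed down, m: 0 up, 0.007 fully down. Spring: 5 N to start, 9 N fully down. It turns only while pushed down more than 4.5 mm (else locked within 0.2 rad); let go part-way round it stays down; let go past about 1.35 rad it springs up and locks. The module 80 mm left of the valve (gauge, clear bowl, plain round cap 224 mm above the bench) is not used
- valve_turn (a joint): turn of the valve knob, rad, clockwise seen from above: 0 closed (as at the start, bar square to the row of the two modules), 1.571 fully open (bar along the row). It turns easily (0.05 N m)
- palm_top (a point): middle of the top of the palm button, a black, slightly domed mushroom cap (palm_c0) 50 mm across on a grey box 90 x 90 mm whose top is 70 mm above the bench. This point is 100 mm above the bench when the button is up and sinks with it; z up
- palm (a joint): how far the palm button is pressed, m: 0 up, 0.008 its full travel; springs back when let go. With the air on about 5 N starts it, 12 N takes it down, and it stops at about 0.0076, where the bush is home; the ram comes down 3 mm per mm of button. With the air off the button moves but the ram does not
- bush (a joint): how far the bush has been pressed into the hub, m: 0 as at the start (6 mm proud), 0.006 fully home and flush. It stays where it was pushed
- bush_top (a point): middle of the top of the brass bush, 22 mm across, standing in the steel hub on the base of the air press, under the ram; 81 mm above the bench at the start. It is pushed by the ram only
- hammer: hammer lying flat along its x (handle to -x), 260 mm long; origin under its middle; a bystander
- file: flat file with a turned wooden handle, lying along its x, 280 mm long, 28 mm high; origin under its middle; a bystander
- spanner: spanner lying flat along its x, 180 mm long; origin under its middle; a bystander
- oil_can: standing round metal can, 68 mm across, 85 mm high; origin at the centre of its underside; a bystander
- pipe_stub: standing piece of steel pipe, 60 mm across, 60 mm high; origin at the centre of its underside; a bystander
- bush_tray: open steel tray with spare bushes, 54 x 130 mm, 30 mm high; origin at the centre of its underside; a bystander

How it is judged:
By the outcome, as a careful person would: the job done as asked, in the order asked, and still so for the second after the job is handed in, while the arm keeps its last pose, push and grip.
It also fails if it takes over 46 s, if anything falls off the work surface, if the arm or the gripper's body presses on something with over 40 N, if the wrist force passes 120 N, or if a joint passes its speed limit or range.

## Working session

There is one attempt and no reset: what is moved stays moved. The work goes in short steps, Python scripts to look and compute and a tool call to move; the robot and the scene stay as the last step left them, time stands still between calls to the robot, and variables do not carry over. Pictures are saved under pics/ and viewed, at most 10 in all, crops included, and the job is handed in when it is done.

Besides the shell and the picture viewer there is one more tool, called after ">>>" as name(argument=value, ...), one argument or row to a line, values as JSON. carry_out: Moves the arm, as the interface text tells. Shifts and turns lie within -1 to 1; 1 stands for 800 mm of shift or 360 degrees of turn. Its arguments: {"type":"object","properties":{"motion":{"type":"array","items":{"type":"array","items":{"type":"array","items":{"type":"number","minimum":-1,"maximum":1}}}},"force":{"type":"number"}},"required":["motion"]}

```bash
mkdir -p pics; ls; python3 - <<'E'
from cell import bot, optics
import cv2
s=bot.state(); print({k:(s[k]) for k in ('time','tcp_pos','ee_rot','force','grip_width')})
for n in ('scene','top'):
    cv2.imwrite(f'pics/{n}0.png',optics.snapshot(n)); i=optics.camera_info(n); print(n,i)
E
```

```text
pics
{'time': 0.0, 'tcp_pos': array([0.15200657, 0.60564654, 0.19926919]), 'ee_rot': array([ 1.22604041e-01,  9.92455354e-01, -7.86458010e-04, -1.45347666e-05]), 'force': array([ 0.02580507, -0.465106  ,  0.48938729]), 'grip_width': 0.09162858958341862}
scene {'vfov': 44.732708709851806, 'cx': 319.7729661623014, 'cy': 228.82314648162773, 'camera_from_world': array([[ 8.35575168e-01,  5.49374491e-01,  1.34437910e-03,
        -5.11117507e-01],
       [ 2.87763413e-01, -4.35588715e-01, -8.52909543e-01,
         1.72461151e-02],
       [-4.67981150e-01,  7.13056898e-01, -5.22056993e-01,
         1.41615843e+00],
       [ 0.00000000e+00,  0.00000000e+00,  0.00000000e+00,
         1.00000000e+00]])}
top {'vfov': 51.935968820958124, 'cx': 324.2610177493751, 'cy': 235.95041291879923, 'camera_from_world': array([[-0.08378327, -0.99647811,  0.00342773,  0.09879361],
       [-0.97422014,  0.0811878 , -0.21048436,  0.58216198],
       [ 0.20946477, -0.02097443, -0.97759122,  1.08470321],
       [ 0.        ,  0.        ,  0.        ,  1.        ]])}
```

View pics/top0.png

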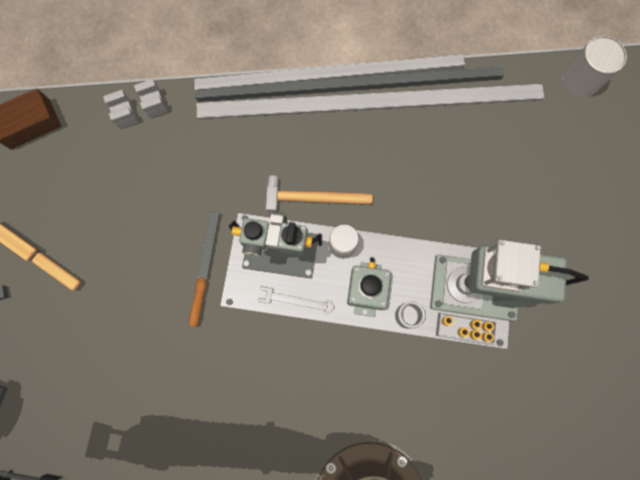

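View pics/scene0.png

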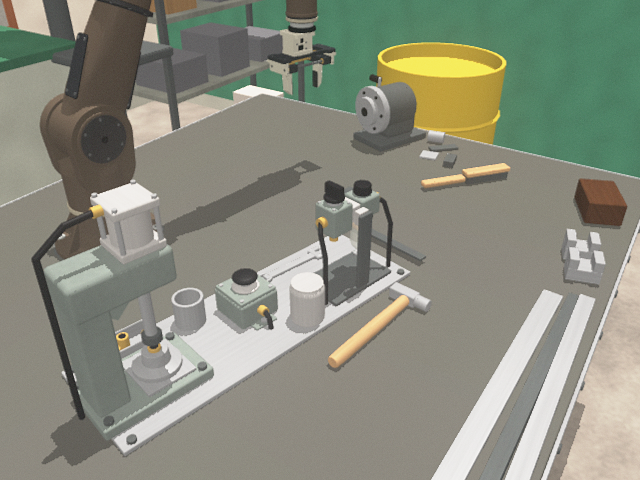

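The top view shows the valve knob near (292,234), the round cap of the unused module near (254,231), and the palm button near (371,286). The plate corners are near (238,213), (222,307) and (507,347). In the scene view the knob is near (334,190) and the palm button near (245,277).

```bash
cat > h.py <<'E'
import numpy as np, cv2
from cell import bot, optics
def ray(n,uv,info=None):
    i=info or optics.camera_info(n); f=240/np.tan(np.radians(i['vfov']/2)); T=i['camera_from_world']
    R=T[:3,:3]; o=-R.T@T[:3,3]; d=R.T@np.array([(uv[0]-i['cx'])/f,(uv[1]-i['cy'])/f,1]); return o,d
def plane(n,uv,z,info=None):
    o,d=ray(n,uv,info); return o+d*(z-o[2])/d[2]
def proj(n,p,info=None):
    i=info or optics.camera_info(n); f=240/np.tan(np.radians(i['vfov']/2)); c=(i['camera_from_world']@np.append(p,1))[:3]
    return f*c[0]/c[2]+i['cx'],f*c[1]/c[2]+i['cy']
E
python3 - <<'E'
from h import *
for n,z,uv in (('BL',.01,(222,307)),('BR',.01,(507,347)),('TL',.01,(238,213)),('palm',.1,(371,286)),('valve',.25,(292,234)),('cap',.224,(254,231))): print(n,plane('top',uv,z).round(4))
for n,z,uv in (('palm',.1,(245,275)),('valve',.25,(334,185)),('cap',.224,(362,186))): print('s',n,plane('scene',uv,z).round(4))
t=cv2.imread('pics/top0.png');s=cv2.imread('pics/scene0.png')
a=[cv2.resize(c,(400,300),interpolation=cv2.INTER_CUBIC) for c in (t[205:265,240:320],t[256:316,331:411],s[165:225,294:374],s[250:310,205:285])]
cv2.imwrite('pics/crop.png',np.vstack([np.hstack(a[:2]),np.hstack(a[2:])]))
E
```

```text
BL [0.4486 0.3036 0.01  ]
BR [ 0.3011 -0.3524  0.01  ]
TL [0.6746 0.2552 0.01  ]
palm [ 0.4594 -0.0423  0.1   ]
valve [0.5571 0.1159 0.25  ]
cap [0.5753 0.1921 0.224 ]
s palm [ 0.4717 -0.0464  0.1   ]
s valve [0.5677 0.1152 0.25  ]
s cap [0.5896 0.1853 0.224 ]
```

View pics/crop.png

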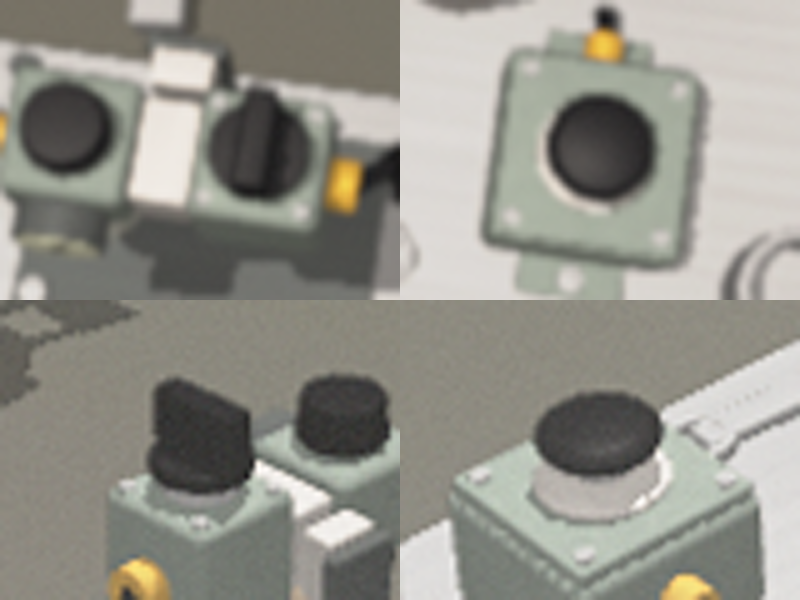

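The crop shows the bar top centre at top-view pixel (291.8,233) and the palm cap centre at (371,285.5). In the scene view they are at about (335,184) and (245,276). The two views disagree by 8 mm across the ray, so I'll check the lens for distortion.

```bash
python3 - <<'E'
from h import *
t=cv2.imread('pics/top0.png');s=cv2.imread('pics/scene0.png')
tcp=bot.state()['tcp_pos']; print('tcp in scene',proj('scene',tcp),'palm',proj('scene',[.4594,-.0423,.1]),'valve',proj('scene',[.557,.116,.25]))
# straightness: plate edges in top (bright vs. dark bench): lower edge per column
g=cv2.GaussianBlur(cv2.cvtColor(t,cv2.COLOR_BGR2GRAY),(3,3),0).astype(float)
def edge_rows(g,c,a,b):
    col=g[:,c]; e=-np.diff(col[a:b]) ; k=int(np.argmax(np.abs(e))); 
    w=np.abs(e[max(k-2,0):k+3]); return a+max(k-2,0)+(w*np.arange(len(w))).sum()/w.sum()+.5
x=np.arange(232,500,8); y=np.array([edge_rows(g,c,int(307+(c-222)*40/285)-8,int(307+(c-222)*40/285)+9) for c in x])
p=np.polyfit(x,y,1); print('low edge',p,np.round(y-np.polyval(p,x),1))
x=np.arange(5,630,25); y=np.array([edge_rows(g,c,int(92-c*50/640)-14,int(92-c*50/640)+14) for c in x])
p=np.polyfit(x,y,1); print('bench edge top',p,np.round(y-np.polyval(p,x),1))
gs=cv2.GaussianBlur(cv2.cvtColor(s,cv2.COLOR_BGR2GRAY),(3,3),0).astype(float)
x=np.arange(280,632,16); y=np.array([edge_rows(gs,c,int(97+(c-265)*85/375)-9,int(97+(c-265)*85/375)+10) for c in x])
p=np.polyfit(x,y,1); print('bench edge scene',p,np.round(y-np.polyval(p,x),1))
E
```

```text
tcp in scene (np.float64(301.96591826864613), np.float64(98.81399447098329)) palm (np.float64(241.3877605618104), np.float64(271.87347676470125)) valve (np.float64(329.44115444413416), np.float64(183.4212200965962))
low edge [1.42900730e-01 2.74633226e+02] [-0.4 -0.6 -0.4 -0.3 -0.3 -0.2 -0.2 -0.1 -0.  -0.   0.   0.1  0.1  0.2
  0.1  0.2  0.3  0.4  0.4  0.4  0.5  0.6  0.7  0.7  0.7  0.9  1.1  1.3
  1.5 -6.7  1.4  1.3 -5.5  1.7]
bench edge top [-7.63399122e-02  9.64275949e+01] [ -5.4  -4.8  -4.9  -4.9  -4.9  -4.9   5.9  -4.8   6.4   6.6   6.2   6.1
   5.9   5.3   4.8   4.8   4.3   3.7   3.5  -3.5  -3.4  -3.3  -3.4  -3.4
 -12. ]
bench edge scene [ 0.22452668 34.57701097] [-5.2 -1.3 -0.9 -1.4 -1.1 -2.3  7.9  2.1  5.2  1.   2.4  0.   0.4  0.
 -0.9 -0.6 -1.  -0.7 -1.1 -0.8 -0.5 -1. ]
```

The lens question is inconclusive, so I'll move above the valve and measure there with the wrist camera. First rise and head over.

>>> carry_out(
  motion=[
    [[0,0,0.06,0,0,0,0],[0.02,-0.03,0.12,0,0,0,0],[0.05,-0.07,0.16,0,0,0,0],[0.08,-0.11,0.19,0,0,0,0],[0.12,-0.15,0.21,0,0,0,0]],
  ],
)

```text
time: 0.6
tcp_pos: [0.2472, 0.4865, 0.3696]
ee_rot: [0.122, 0.993, 0.001, 0.0]
force: [0.7, 1.0, -0.5]
grip_width: 0.0919
grasp_force: 0.0
```

```bash
python3 - <<'E'
from h import *
s=bot.state(); i=optics.camera_info('wrist'); T=i['camera_from_world']; print(s['time'],s['tcp_pos'],s['ee_rot'],s['qpos'].round(2)); print('cam',-T[:3,:3].T@T[:3,3],'fwd',T[2,:3],i['vfov'])
E
```

```text
0.6 [0.24716694 0.48649834 0.36956601] [1.21574466e-01 9.92581729e-01 1.07661067e-03 1.70949186e-05] [-1.27  0.21  0.09  1.48 -0.02  1.45  0.15]
cam [0.17262333 0.50403227 0.55446904] fwd [ 0.27649631 -0.06706084 -0.95867233] 62.3518741857598
```

>>> carry_out(
  motion=[
    [[0.0375,-0.0475,0.0075,0,0,0,0],[0.075,-0.095,0.015,0,0,0,0],[0.1125,-0.1425,0.0225,0,0,0,0],[0.15,-0.19,0.03,0,0,0,0],[0.1875,-0.2375,0.0375,0,0,0,0]],
  ],
)

```text
time: 1.1
tcp_pos: [0.398, 0.2952, 0.3977]
ee_rot: [0.123, 0.992, -0.0, -0.0]
force: [0.9, 0.6, 0.6]
grip_width: 0.0921
grasp_force: 0.0
```

>>> carry_out(
  motion=[
    [[0.0375,-0.0475,0,0,0,0,0.3],[0.075,-0.095,0,0,0,0,0.3],[0.1125,-0.1425,0,0,0,0,0.3],[0.15,-0.19,0,0,0,0,0.3],[0.175,-0.22,0,0,0,0,0.3]],
  ],
)

```text
time: 1.6
tcp_pos: [0.5386, 0.1173, 0.3974]
ee_rot: [0.124, 0.992, -0.001, 0.0]
force: [0.3, -0.8, -0.2]
grip_width: 0.0647
grasp_force: 0.0
```

```bash
python3 - <<'E'
from h import *
import pickle
s=bot.state(); i=optics.camera_info('wrist'); im=optics.snapshot('wrist'); cv2.imwrite('pics/w1.png',im); pickle.dump(i,open('w1.pkl','wb'))
print(s['time'],s['tcp_pos'],s['ee_rot'],s['qpos'].round(2),s['qvel'].round(3),s['grip_width'],s['force'])
E
```

```text
1.6 [0.53859087 0.11727706 0.39740392] [ 1.24371693e-01  9.92235512e-01 -5.92186855e-04  1.43149342e-04] [-0.65  0.22  0.44  1.43 -0.09  1.52  1.11] [ 0.457  0.276  0.181 -0.3   -0.165  0.067  0.634] 0.06467952735041724 [ 0.2837451  -0.75975983 -0.22269795]
```

View pics/w1.png

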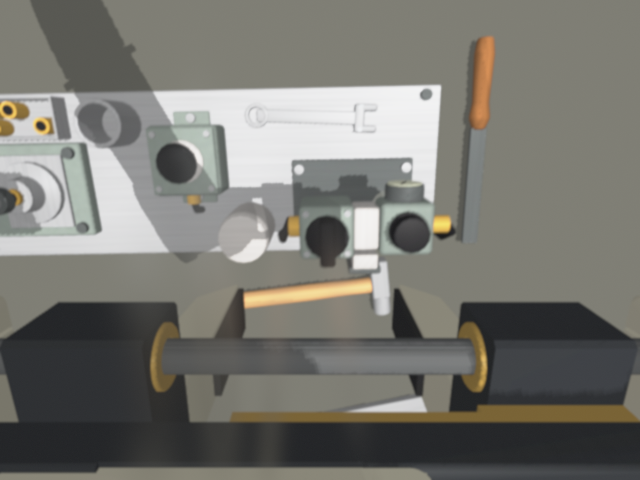

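The wrist view shows the knob at about (328,240) with its bar near vertical and ending at (328,262). The unused cap is at (409,232) and the palm button at (177,163). The arm was still moving, so I'll take another picture once it has settled and measure in that.

```bash
python3 - <<'E'
from h import *
import pickle
for k in range(5): optics.snapshot('wrist')
i=optics.camera_info('wrist'); im=optics.snapshot('wrist'); cv2.imwrite('pics/w2.png',im); pickle.dump(i,open('w2.pkl','wb'))
s=bot.state(); print(s['time'],s['tcp_pos'],s['ee_rot'],abs(s['qvel']).max())
print('pred from top: valve',proj('wrist',[.5571,.1159,.25],i),'palm',proj('wrist',[.4594,-.0423,.1],i),'cap',proj('wrist',[.5753,.1921,.224],i),'tcp',proj('wrist',s['tcp_pos'],i))
g=im.max(2)
m=((g<55)*255).astype(np.uint8); m[290:]=0
n,l,st,c=cv2.connectedComponentsWithStats(m)
for k in range(1,n):
    if st[k,4]>300: print(st[k],c[k].round(1))
a=cv2.resize(im[195:275,280:440],(800,400),interpolation=cv2.INTER_CUBIC)
a=cv2.convertScaleAbs(a,alpha=1.8,beta=0); cv2.imwrite('pics/w2c.png',a)
E
```

```text
1.95 [0.5365235  0.12262173 0.39741797] [ 1.21455584e-01  9.92596783e-01  2.43891822e-04 -3.29380068e-04] 0.003682308740478116
pred from top: valve (np.float64(317.40358082135674), np.float64(241.53824754491563)) palm (np.float64(169.45935218308736), np.float64(160.6842209679363)) cap (np.float64(401.19809360709183), np.float64(232.89633236517315)) tcp (np.float64(319.8589069849041), np.float64(283.36154300497077))
[154 146  23  37 356] [163.3 164.4]
[302 219  41  49 931] [317.8 237.3]
```

View pics/w2c.png

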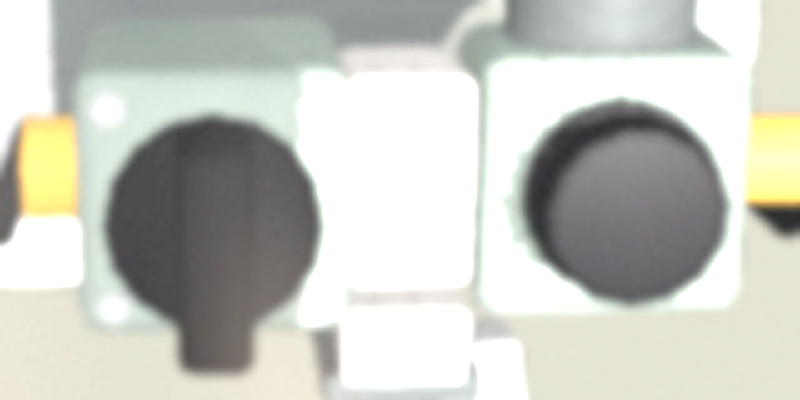

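The crop shows the bar top centred at u≈323.4 with its far end at v≈269.4. The skirt circle is centred at about (322.6,239). That is near the image centre, so lens effects there are small.

```bash
python3 - <<'E'
from h import *
import pickle
i=pickle.load(open('w2.pkl','rb')); print('c',i['cx'],i['cy'])
P=lambda uv,z:plane('wrist',uv,z,i).round(4)
e=P((323.4,269.4),.25); print('bar far end',e,'skirt',P((322.6,239),.226), 'cap', P((280+637/5,195+205/5),.224))
a=P((280+215/5,195+372/5),.25); b=P((280+218/5,195+140/5),.25); print('bar dir',a-b, np.degrees(np.arctan2(*(a-b)[1::-1])))
print('palm',P((177,163),.1))
# plate front edge direction
im=cv2.imread('pics/w2.png').astype(float).min(2); 
pts=[]
for c in range(210,430,8):
    col=im[60:120,c]; d=np.diff(col); k=np.argmax(d); pts.append((c,60.5+k))
pts=np.array(pts,float); p=np.polyfit(pts[:,0],pts[:,1],1); print('res',abs(pts[:,1]-np.polyval(p,pts[:,0])).max())
q=P((430,np.polyval(p,430)),.01)-P((210,np.polyval(p,210)),.01); print('plate yaw',np.degrees(np.arctan2(-q[0],q[1])))
s=bot.state()['ee_rot']; 
from scipy.spatial.transform import Rotation as R
y=R.from_quat(s).as_matrix()[:,1]; print('tool y',y,np.degrees(np.arctan2(y[1],y[0])))
E
```

```text
c 318.2122183187976 242.0139569578933
bar far end [0.5835 0.1148 0.25  ] skirt [0.5627 0.1194 0.226 ] cap [0.5797 0.1972 0.224 ]
bar dir [ 0.0412 -0.0106  0.    ] -14.428226721785691
palm [ 0.4642 -0.0345  0.1   ]
res 0.7405582922824578
plate yaw -13.110237217182792
tool y [2.41113005e-01 9.70496963e-01 4.04162379e-04] 76.04775869600385
```

>>> carry_out(
  motion=[
    [[0.033,-0.004,-0.03,0,0,0,0.5],[0.033,-0.004,-0.08,0,0,0,0.5],[0.033,-0.004,-0.12,0,0,0,0.5],[0.033,-0.004,-0.15,0,0,0,0.5],[0.033,-0.004,-0.15,0,0,0,0.5]],
  ],
  force=15,
)

```text
time: 2.45
tcp_pos: [0.5611, 0.1191, 0.2745]
ee_rot: [0.121, 0.993, -0.001, -0.003]
force: [-0.1, 0.2, 0.5]
grip_width: 0.046
grasp_force: 0.0
```

```bash
python3 - <<'E'
from h import *
for k in range(2): optics.snapshot('wrist')
im=optics.snapshot('wrist'); s=bot.state(); print(s['time'],s['tcp_pos'],s['grip_width'],s['force'])
print(proj('wrist',[.563,.1195,.25]), proj('wrist',s['tcp_pos']))
sc=optics.snapshot('scene')
cv2.imwrite('pics/w3.png',np.hstack([cv2.convertScaleAbs(im[180:480,140:500],alpha=1.6),cv2.resize(sc[120:270,230:430],(400,300))]))
E
```

```text
2.6 [0.56407704 0.11873787 0.27910806] 0.04598116515692612 [-0.3395202   0.15722573  0.3861314 ]
(np.float64(320.0986387378217), np.float64(261.7549862907938)) (np.float64(319.4544169089982), np.float64(283.4357342958118))
```

View pics/w3.png

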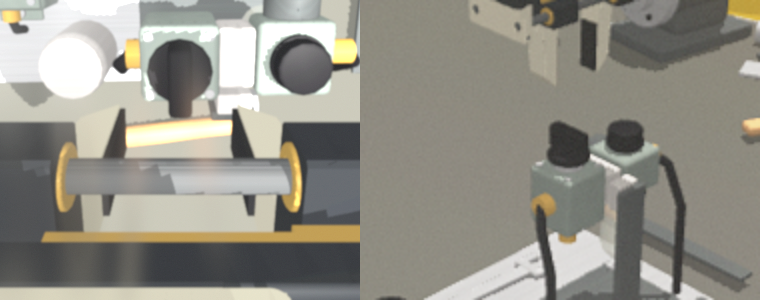

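The wrist view has the bar between the fingers at u≈320, as predicted. The fingertip inner edges are near (265,290) and (372,288). In the scene view the tips at (322,160) and (345,152) look higher above the knob than I expected, so I'll check the heights.

```bash
python3 - <<'E'
from h import *
s=bot.state(); t=s['tcp_pos']; print(s['time'],t)
for dz in (0,.01,.019,.028): print(dz,'wrist',np.round([proj('wrist',t+[-.0056*k,-.0223*k,dz]) for k in (-1,0,1)],1).tolist(),'scene',np.round([proj('scene',t+[.0056*k,.0223*k,dz]) for k in (-1,0,1)],1).tolist())
print('valve scene',np.round(proj('scene',[.563,.1195,.25]),1), 'top', np.round(proj('top',[.563,.1195,.25]),1))
tp=optics.snapshot('top'); sc=optics.snapshot('scene'); 
cv2.imwrite('pics/t4.png',np.hstack([cv2.resize(tp[190:290,230:330],(400,400),interpolation=cv2.INTER_CUBIC),cv2.resize(sc[110:210,285:385],(400,400),interpolation=cv2.INTER_CUBIC)]))
E
```

```text
2.65 [0.56438363 0.11857506 0.27941934]
0 wrist [[365.3, 283.5], [319.5, 283.5], [273.6, 283.4]] scene [[324.7, 173.5], [333.7, 169.8], [342.4, 166.3]]
0.01 wrist [[367.7, 291.6], [319.5, 291.6], [271.4, 291.5]] scene [[324.7, 168.6], [333.7, 165.0], [342.6, 161.4]]
0.019 wrist [[370.1, 299.6], [319.6, 299.6], [269.2, 299.6]] scene [[324.7, 164.1], [333.8, 160.5], [342.7, 157.1]]
0.028 wrist [[372.7, 308.4], [319.7, 308.4], [266.8, 308.4]] scene [[324.8, 159.6], [333.9, 156.1], [342.8, 152.6]]
valve scene [333.1 183.5] top [289.9 231.2]
```

View pics/t4.png

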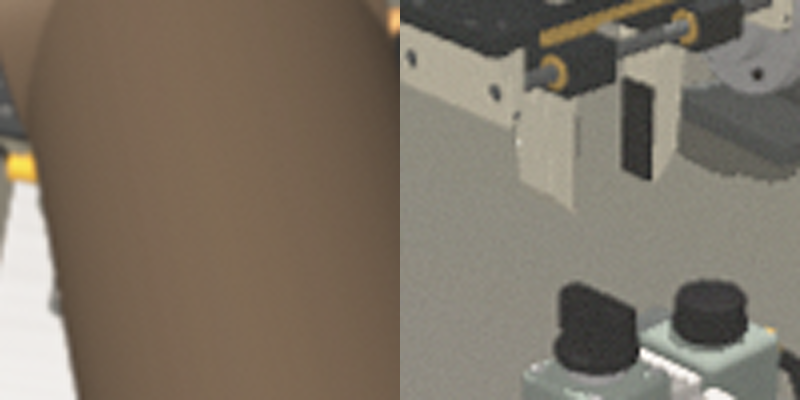

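By both the scene and wrist views, the open fingertips sit about 25 mm behind the reported TCP. I'll descend in guarded steps and watch the force.

>>> carry_out(
  motion=[
    [[0,0,-0.025,0,0,0,0.5],[0,0,-0.045,0,0,0,0.5],[0,0,-0.059,0,0,0,0.5],[0,0,-0.059,0,0,0,0.5],[0,0,-0.059,0,0,0,0.5]],
  ],
)

```text
time: 3.25
tcp_pos: [0.564, 0.1179, 0.2311]
ee_rot: [0.123, 0.992, 0.0, 0.0]
force: [0.6, 0.0, 0.3]
grip_width: 0.0457
grasp_force: 0.0
```

```bash
python3 - <<'E'
from h import *
sc=optics.snapshot('scene'); w=optics.snapshot('wrist'); s=bot.state(); print(s['time'],s['tcp_pos'],s['force'],s['grip_width'])
cv2.imwrite('pics/s5.png',np.hstack([cv2.resize(sc[130:230,285:385],(400,400),interpolation=cv2.INTER_CUBIC),cv2.convertScaleAbs(cv2.resize(w[200:400,220:420],(400,400)),alpha=1.8)]))
E
```

```text
3.35 [0.56427216 0.11799429 0.23139682] [ 0.8570345  -1.38086282  0.73075956] 0.04593398283618311
```

View pics/s5.png

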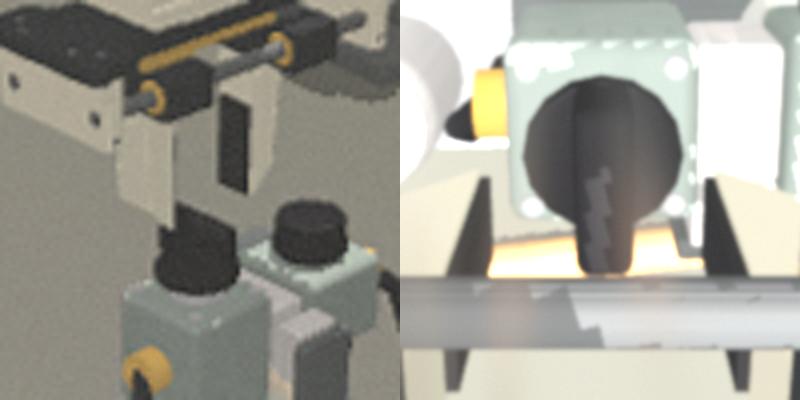

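The scene view shows the tips (mid about (190,200) in the crop) just above the bar top (198,220). The tips would then be about 30 mm behind the TCP. Closing here is a safe way to decide: it either stops at 14 mm on the bar or shuts above it.

>>> carry_out(
  motion=[
    [[0,0,0,0,0,0,1],[0,0,0,0,0,0,1],[0,0,0,0,0,0,1],[0,0,0,0,0,0,1],[0,0,0,0,0,0,1]],
  ],
  force=15,
)

```text
time: 3.85
tcp_pos: [0.5636, 0.1179, 0.2304]
ee_rot: [0.123, 0.992, 0.0, 0.0]
force: [-0.2, -0.6, 0.7]
grip_width: 0.0104
grasp_force: 0.0
```

It shut above the bar with no grip force, so the tips really are short. I'll reopen, then go about 24 mm lower.

>>> carry_out(
  motion=[
    [[0,0,0,0,0,0,0.55],[0,0,0,0,0,0,0.55],[0,0,0,0,0,0,0.55],[0,0,0,0,0,0,0.55],[0,0,-0.005,0,0,0,0.55]],
  ],
)

```text
time: 4.35
tcp_pos: [0.564, 0.118, 0.2267]
ee_rot: [0.123, 0.992, 0.0, 0.0]
force: [-0.1, -0.6, -0.0]
grip_width: 0.0408
grasp_force: 0.0
```

>>> carry_out(
  motion=[
    [[0,0,-0.007,0,0,0,0.55],[0,0,-0.013,0,0,0,0.55],[0,0,-0.019,0,0,0,0.55],[0,0,-0.025,0,0,0,0.55],[0,0,-0.025,0,0,0,0.55]],
  ],
)

```text
time: 4.85
tcp_pos: [0.5631, 0.1179, 0.2055]
ee_rot: [0.123, 0.992, -0.0, -0.001]
force: [0.3, 0.4, 0.1]
grip_width: 0.0413
grasp_force: 0.0
```

>>> carry_out(
  motion=[
    [[0,0,0,0,0,0,1],[0,0,0,0,0,0,1],[0,0,0,0,0,0,1],[0,0,0,0,0,0,1],[0,0,0,0,0,0,1]],
  ],
  force=15,
)

```text
time: 5.35
tcp_pos: [0.5641, 0.1194, 0.2067]
ee_rot: [0.122, 0.993, 0.001, 0.001]
force: [2.5, 4.3, -0.4]
grip_width: 0.0141
grasp_force: 15.0
```

Gripped the bar at 14.1 mm. Now firm up the grip, centre the tool and push down.

>>> carry_out(
  motion=[
    [[0.001,0.002,0,0,0,0,1],[0.001,0.002,-0.003,0,0,0,1],[0.001,0.002,-0.006,0,0,0,1],[0.001,0.002,-0.009,0,0,0,1],[0.001,0.002,-0.009,0,0,0,1]],
  ],
  force=35,
)

```text
time: 5.85
tcp_pos: [0.5643, 0.1194, 0.1998]
ee_rot: [0.123, 0.992, 0.0, -0.0]
force: [-3.7, 1.2, 7.6]
grip_width: 0.0137
grasp_force: 35.0
```

>>> carry_out(
  motion=[
    [[-0.001,0,-0.002,0,0,0,1],[-0.001,0,-0.004,0,0,0,1],[-0.001,0,-0.004,0,0,0,1],[-0.001,0,-0.004,0,0,0,1],[-0.001,0,-0.004,0,0,0,1]],
  ],
)

```text
time: 6.35
tcp_pos: [0.5645, 0.1195, 0.1993]
ee_rot: [0.123, 0.992, 0.001, 0.001]
force: [-9.8, -0.2, 29.5]
grip_width: 0.0138
grasp_force: 35.0
```

It has bottomed out. I'll ease off slightly and turn clockwise.

>>> carry_out(
  motion=[
    [[-0.001,0,0.002,0,0,-0.022,1],[-0.001,0,0.002,0,0,-0.044,1],[-0.001,0,0.002,0,0,-0.066,1],[-0.001,0,0.002,0,0,-0.088,1],[-0.001,0,0.002,0,0,-0.11,1]],
  ],
)

```text
time: 6.85
tcp_pos: [0.5642, 0.1194, 0.1995]
ee_rot: [0.454, 0.891, 0.001, 0.001]
force: [-3.0, 0.2, 14.9]
grip_width: 0.0137
grasp_force: 35.0
```

>>> carry_out(
  motion=[
    [[0,0,0,0,0,-0.022,1],[0,0,0,0,0,-0.044,1],[0,0,0,0,0,-0.066,1],[0,0,0,0,0,-0.088,1],[0,0,0,0,0,-0.11,1]],
  ],
)

```text
time: 7.35
tcp_pos: [0.5641, 0.1194, 0.1995]
ee_rot: [0.729, 0.684, 0.001, 0.001]
force: [-2.5, 1.1, 14.6]
grip_width: 0.0137
grasp_force: 35.0
```

>>> carry_out(
  motion=[
    [[0,0,0,0,0,-0.012,1],[0,0,0,0,0,-0.024,1],[0,0,0,0,0,-0.032,1],[0,0,0,0,0,-0.032,1],[0,0,0,0,0,-0.032,1]],
  ],
)

```text
time: 7.85
tcp_pos: [0.5641, 0.1194, 0.1995]
ee_rot: [0.792, 0.61, 0.001, 0.001]
force: [-1.9, 0.4, 16.4]
grip_width: 0.0138
grasp_force: 35.2
```

Turned 90.6°. Now let the knob rise with the tool, then release.

>>> carry_out(
  motion=[
    [[0,0,0.004,0,0,0,1],[0,0,0.008,0,0,0,1],[0,0,0.01,0,0,0,1],[0,0,0.01,0,0,0,1],[0,0,0.01,0,0,0,1]],
  ],
)

```text
time: 8.35
tcp_pos: [0.5638, 0.1194, 0.2061]
ee_rot: [0.792, 0.61, 0.001, 0.001]
force: [4.4, -0.7, 4.8]
grip_width: 0.0135
grasp_force: 35.2
```

>>> carry_out(
  motion=[
    [[0,0,0,0,0,0,0.6],[0,0,0,0,0,0,0.6],[0,0,0,0,0,0,0.6],[0,0,0,0,0,0,0.6],[0,0,0,0,0,0,0.6]],
  ],
)

```text
time: 8.85
tcp_pos: [0.5625, 0.1195, 0.2053]
ee_rot: [0.792, 0.61, -0.0, -0.0]
force: [-0.5, -0.5, 0.5]
grip_width: 0.0366
grasp_force: 0.0
```

>>> carry_out(
  motion=[
    [[0,0,0.01,0,0,0,0.6],[0,0,0.03,0,0,0,0.6],[0,0,0.06,0,0,0,0.8],[0,0,0.1,0,0,0,1],[0,0,0.13,0,0,0,1]],
  ],
)

```text
time: 9.35
tcp_pos: [0.5631, 0.1192, 0.312]
ee_rot: [0.792, 0.61, 0.001, 0.0]
force: [1.4, -0.4, -0.6]
grip_width: 0.0172
grasp_force: 0.0
```

```bash
python3 - <<'E'
from h import *
sc=optics.snapshot('scene'); w=optics.snapshot('wrist'); s=bot.state(); print(s['time'],s['tcp_pos'],s['ee_rot'],s['force'],s['grip_width'],s['qpos'].round(2))
for p in ([.4642,-.0345,.1],[.563,.1195,.25]): print(proj('wrist',p),proj('scene',p),proj('top',p))
cv2.imwrite('pics/s6.png',np.hstack([cv2.resize(sc[150:230,285:385],(400,320),interpolation=cv2.INTER_CUBIC),cv2.convertScaleAbs(cv2.resize(w,(400,320)),alpha=1.5)]))
E
```

```text
9.45 [0.56461835 0.11924009 0.31347034] [0.79245068 0.60992914 0.00271407 0.00099574] [0.16347626 0.11468675 0.28139649] 0.009157917351576273 [-0.9   0.34  0.84  1.56 -0.26  1.35 -0.29]
(np.float64(266.45570556261157), np.float64(353.7449544941989)) (np.float64(245.93141794222387), np.float64(270.69822411651876)) (np.float64(367.2394643156776), np.float64(284.1326778197654))
(np.float64(314.61661977539404), np.float64(246.3055082228372)) (np.float64(333.09719615887093), np.float64(183.51482414008512)) (np.float64(289.9229051643733), np.float64(231.1846821293216))
```

View pics/s6.png

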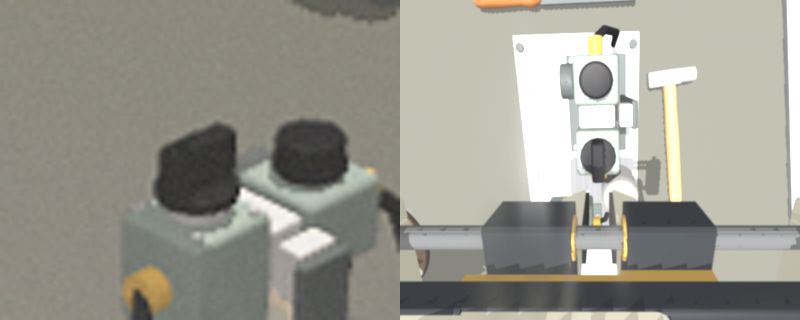

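The knob bar now lies along the row and is up: scene crop bar at (198,150), with the stem visible under the skirt. Next, go above the palm button with the fingers shut.

>>> carry_out(
  motion=[
    [[-0.025,-0.04,0,0,0,0,1],[-0.06,-0.095,0,0,0,0,1],[-0.09,-0.145,0,0,0,0,1],[-0.126,-0.201,0,0,0,0,1],[-0.126,-0.201,-0.03,0,0,0,1]],
  ],
)

```text
time: 9.95
tcp_pos: [0.4605, -0.0475, 0.2877]
ee_rot: [0.795, 0.607, 0.003, 0.0]
force: [1.1, 0.4, 0.5]
grip_width: 0.0004
grasp_force: 0.0
```

>>> carry_out(
  motion=[
    [[0,0,-0.04,0,0,0,1],[0,0,-0.08,0,0,0,1],[0,0,-0.12,0,0,0,1],[0,0,-0.15,0,0,0,1],[0,0,-0.17,0,0,0,1]],
  ],
)

```text
time: 10.45
tcp_pos: [0.4608, -0.0413, 0.1478]
ee_rot: [0.792, 0.61, -0.001, -0.001]
force: [-0.5, 0.5, -0.1]
grip_width: 0.0006
grasp_force: 0.0
```

```bash
python3 - <<'E'
from h import *
sc=optics.snapshot('scene'); w=optics.snapshot('wrist'); s=bot.state(); print(s['time'],s['tcp_pos'],s['ee_rot'],s['force'],s['grip_width'],s['qpos'].round(2))
cv2.imwrite('pics/s7.png',np.hstack([cv2.resize(sc[200:330,180:310],(400,400),interpolation=cv2.INTER_CUBIC),cv2.convertScaleAbs(cv2.resize(w[140:480,100:440],(400,400)),alpha=1.5)]))
E
```

```text
10.55 [ 0.46024903 -0.04134727  0.14782798] [ 0.79246221  0.60991755 -0.00187552 -0.0008491 ] [-0.36204884 -0.46944975  0.58710428] 0.0006004143929766516 [-0.72  0.29  0.87  2.07 -0.28  0.91  0.05]
```

View pics/s7.png

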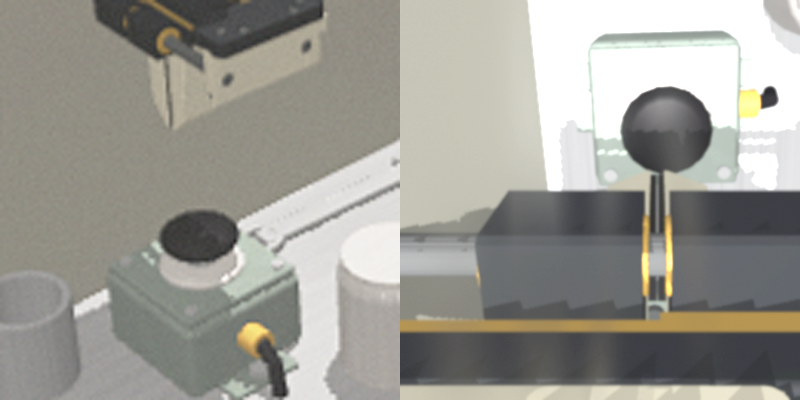

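The palm cap is at wrist pixel (327,250) with the fingers shut at u≈318, well above the cap. I'll compute the offset.

```bash
python3 - <<'E'
from h import *
s=bot.state(); print(s['tcp_pos'], [plane('wrist',(327,250.5),z).round(4) for z in (.085,.09,.095,.1)])
E
```

```text
[ 0.46024903 -0.04134727  0.14782798] [array([ 0.4652, -0.0459,  0.085 ]), array([ 0.4655, -0.0443,  0.09  ]), array([ 0.4658, -0.0427,  0.095 ]), array([ 0.4662, -0.0412,  0.1   ])]
```

>>> carry_out(
  motion=[
    [[0.006,-0.002,-0.025,0,0,0,1],[0.006,-0.002,-0.045,0,0,0,1],[0.006,-0.002,-0.06,0,0,0,1],[0.006,-0.002,-0.07,0,0,0,1],[0.006,-0.002,-0.078,0,0,0,1]],
  ],
)

```text
time: 11.05
tcp_pos: [0.467, -0.0428, 0.0871]
ee_rot: [0.792, 0.61, 0.0, 0.0]
force: [0.3, 0.2, -0.6]
grip_width: 0.0006
grasp_force: 0.0
```

>>> carry_out(
  motion=[
    [[0,0,-0.004,0,0,0,1],[0,0,-0.008,0,0,0,1],[0,0,-0.012,0,0,0,1],[0,0,-0.016,0,0,0,1],[0,0,-0.016,0,0,0,1]],
  ],
)

```text
time: 11.55
tcp_pos: [0.4667, -0.0428, 0.0741]
ee_rot: [0.792, 0.61, -0.0, -0.0]
force: [-1.0, 1.2, -1.4]
grip_width: 0.0006
grasp_force: 0.0
```

>>> carry_out(
  motion=[
    [[0,0,-0.002,0,0,0,1],[0,0,-0.004,0,0,0,1],[0,0,-0.006,0,0,0,1],[0,0,-0.007,0,0,0,1],[0,0,-0.007,0,0,0,1]],
  ],
)

```text
time: 12.05
tcp_pos: [0.467, -0.0429, 0.0691]
ee_rot: [0.792, 0.61, 0.0, -0.0]
force: [-2.4, -0.5, 8.1]
grip_width: 0.0005
grasp_force: 3.8
```

>>> carry_out(
  motion=[
    [[0,0,-0.001,0,0,0,1],[0,0,-0.002,0,0,0,1],[0,0,-0.003,0,0,0,1],[0,0,-0.004,0,0,0,1],[0,0,-0.004,0,0,0,1]],
  ],
)

```text
time: 12.55
tcp_pos: [0.467, -0.0429, 0.066]
ee_rot: [0.792, 0.61, 0.0, -0.0]
force: [-2.1, 1.1, 10.5]
grip_width: 0.0003
grasp_force: 5.0
```

Contact was at about TCP z 0.071. Continue down to the stop.

>>> carry_out(
  motion=[
    [[0,0,-0.001,0,0,0,1],[0,0,-0.002,0,0,0,1],[0,0,-0.003,0,0,0,1],[0,0,-0.004,0,0,0,1],[0,0,-0.004,0,0,0,1]],
  ],
)

```text
time: 13.05
tcp_pos: [0.4675, -0.0429, 0.0651]
ee_rot: [0.793, 0.61, 0.002, -0.001]
force: [-14.6, 2.8, 55.8]
grip_width: 0.0007
grasp_force: 27.8
```

>>> carry_out(
  motion=[
    [[0,0,-0.0005,0,0,0,1],[0,0,-0.001,0,0,0,1],[0,0,-0.0015,0,0,0,1],[0,0,-0.0015,0,0,0,1],[0,0,-0.0015,0,0,0,1]],
  ],
)

```text
time: 13.55
tcp_pos: [0.4677, -0.0429, 0.0648]
ee_rot: [0.793, 0.61, 0.002, -0.001]
force: [-21.0, 3.5, 74.9]
grip_width: 0.0006
grasp_force: 37.5
```

Hard stop at TCP z≈0.065, about 7.5 mm of travel. Ease to a moderate holding force and check the ram by image differencing.

>>> carry_out(
  motion=[
    [[0,0,0.001,0,0,0,1],[0,0,0.002,0,0,0,1],[0,0,0.003,0,0,0,1],[0,0,0.003,0,0,0,1],[0,0,0.003,0,0,0,1]],
  ],
)

```text
time: 14.05
tcp_pos: [0.4672, -0.0429, 0.0653]
ee_rot: [0.792, 0.61, 0.001, -0.0]
force: [-10.9, 1.7, 37.4]
grip_width: 0.0004
grasp_force: 17.8
```

```bash
python3 - <<'E'
from h import *
a=cv2.imread('pics/scene0.png'); b=optics.snapshot('scene'); s=bot.state(); print(s['time'],s['tcp_pos'],s['force'])
cv2.imwrite('pics/end.png',b)
d=cv2.absdiff(a,b).max(2)
m=((d[280:400,110:200]>25)*255).astype(np.uint8); n,l,st,c=cv2.connectedComponentsWithStats(m)
print([(st[k]+[110,280,0,0,0]).tolist() for k in range(1,n) if st[k,4]>8])
# column profile down the ram axis: black ram foot and yellow bush, before/after
for im in (a,b):
    h=cv2.cvtColor(im,cv2.COLOR_BGR2HSV)[310:380,135:170]
    y=np.argwhere((h[...,0]>12)&(h[...,0]<30)&(h[...,1]>110)&(h[...,2]>60)); k=np.argwhere(h[...,2]<70)
    print('brass',len(y),y.mean(0)+[310,135] if len(y) else None,'dark',len(k),(k.min(0)+[310,135]).tolist() if len(k) else None,(k.max(0)+[310,135]).tolist() if len(k) else None)
R=lambda yaw,p:np.array([.463+.04*np.cos(yaw)+.03*-np.sin(yaw),0,0])
E
```

```text
14.1 [ 0.46725726 -0.04291975  0.06530488] [-8.95763676  1.70536229 36.50864851]
[[140, 280, 60, 76, 1513], [128, 298, 12, 15, 86], [174, 329, 26, 32, 455]]
brass 57 [348.8245614  154.22807018] dark 18 [333, 151] [348, 161]
brass 23 [333.56521739 142.65217391] dark 0 None None
```

```bash
python3 - <<'E'
import cv2,numpy as np
a=cv2.imread('pics/scene0.png');b=cv2.imread('pics/end.png')
for v in range(308,376,3): print(v,*['/'.join(str(x) for x in im[v-1:v+2,148:158].mean((0,1)).astype(int)) for im in (a,b)], '| wide V', a[v,130:180:6].max(1), b[v,130:180:6].max(1))
E
```

```text
308 125/131/133 113/118/119 | wide V [141 138 144 134 143 140 140 140 144] [148 105 155 142 105 104 104 117 144]
311 126/131/133 115/119/120 | wide V [141 143 144 135 137 140 145 141 138] [148 149 149 140 108 105 105 104 149]
314 125/130/132 118/122/123 | wide V [142 141 141 135 131 139 141 137 144] [146 148 150 143 111 103 106 100 151]
317 126/130/132 121/125/126 | wide V [140 138 139 139 122 140 138 222 143] [148 144 145 146 118 102 100 158 146]
320 128/131/133 124/126/128 | wide V [140 137 159 138 122 139 221 224 143] [148 145 166 144 128  97 157 159 149]
323 138/140/141 133/135/136 | wide V [139 154 136 146 123 220 221 174 141] [147 163 137 148 130 163 161 157 150]
326 134/136/137 139/141/142 | wide V [159 132 132 141 127 221 218 153 142] [160 141 137 149 128 156 158 162 147]
329 126/128/129 140/141/143 | wide V [135 127 149 141 129 105 221 155 149] [137 136 184 147 133 170 161 159 158]
332 129/130/131 138/139/140 | wide V [132 137  92 148 130  92 223 127 151] [137 140 253 152 138 140 163 126 159]
335 115/117/117 137/139/139 | wide V [134 135  89 144 105  81 134 134 150] [139 144
[... 777 characters left out ...]
0 160 153 140 222 224]
359 142/144/145 148/150/151 | wide V [219 150 143 145 145 139 135 223 221] [225 159 147 148 147 143 141 230 227]
362 141/143/143 147/148/149 | wide V [223 151 138 142 145 138 134 224 225] [228 159 148 149 151 143 137 229 228]
365 142/143/144 148/150/151 | wide V [228 153 155 143 146 139 232 229 223] [232 163 162 151 151 144 237 234 228]
368 150/152/153 158/160/161 | wide V [150 155 155 157 155 159 236 233 125] [157 166 160 166 162 167 241 236 129]
371 159/160/162 166/167/169 | wide V [154 163 156 158 162 160 156 226 188] [159 167 167 166 172 166 160 232 200]
374 159/160/162 165/167/168 | wide V [155 157 162 159 162 159 161 131 226] [160 166 167 169 170 164 168 134 230]
```

The black ram foot has moved from rows 335–347 down to 346–355. It now rests on the hub with no brass showing, so the bush is home. The button is held down with 37 N, so I'm handing in.

```bash
python3 -c "
from cell import bot
print(bot.state()['force']); print(bot.close_job())"
```

```text
[-8.95763676  1.70536229 36.50864851]
the job is handed in; nothing more can be done
None
```

I turned the air on (the knob turned a quarter turn and sprang back up), pressed the bush home, and handed the job in at about 14 s with the palm button still held fully down at about 37 N; pressing peaked at about 75 N (limit 120 N).

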